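Free a pipe union from the ratchet clamp

TASK

Free the stainless pipe union from the ratchet bar clamp: lift the pawl well clear of the rack teeth, slide the clamp bar all the way back, then lift the union out and set it down gently, standing on its flange fully on the flat steel plate. Leave the other things on the bench where they are.

Things in the scene. Friction and masses are not known exactly. Their poses are not given: they have to be found in the camera images.
- jig: the ratchet bar clamp, screwed down: a steel base plate 110 x 340 x 10 mm, long side along its y axis, origin under its centre, z up. The bar slides along +y to open. The union stands on the plate at x 0, y -103 mm, between the fixed jaw at the -y end (90 mm wide in x, top at z 45 mm, low cheeks to z 28 mm) and the moving jaw (76 mm wide, top at z 41 mm)
- pawl_crossbar (a point): centre of the pawl's crossbar, the part to lift by: a plain round steel bar 14 mm thick and 40 mm long, lying along the clamp's x axis, free at both ends, at x 0, y 0, z 62 mm of the clamp when the pawl is down; it can be pinched by its two ends (40 mm) from above. It moves with the pawl
- pawl_hinge (a point): the pawl's hinge, axis along the clamp's x, fixed at x 0, y 90, z 35 mm of the clamp, between two ears (y 77 to 103 mm, out to x +-24 mm, top at z 46 mm). The pawl is a flat steel arm 16 mm wide; its crossbar goes up and back towards +y in an arc of 94 mm radius about this hinge
- pawl (a joint): angle of the pawl, rad: 0 down with its tooth in the rack (as it starts), up to 1.0 raised. From about 0.15 the tooth is out of the rack; 0.5 or more is well clear. Its hinge is stiff (about 2 to 3 N at the crossbar) and it stays where it is left. Raised to 0.6 its crossbar tops out 115 mm above the bench, at 1.0 133 mm: carry things over it or round it
- bar (a joint): travel of the clamp bar with its moving jaw, m: 0 clamped (as it starts), 0.05 fully back against the stop. It moves along the clamp's +y with about 3 N of friction and stays where it is left. With the pawl down the rack lets it go back only 1 to 2 mm
- post (a point): mid-grip of the bar's pull post: an upright black cylinder 20 mm thick and 64 mm high at the bar's outer end, from 39 mm below this point to 25 mm above it. It starts at x 0, y 135, z 60 mm of the clamp and moves with the bar
- union_center (a point): centre of the stainless pipe union, half-way up its axis (z up): 85 mm high, 0.3 to 0.55 kg. Bottom flange 64 mm across, 8 mm thick; a collar 54 mm across, 22 to 40 mm above the bottom; a plain barrel 48 mm across, 50 to 85 mm above the bottom (grip here, 25 mm above this point). A lip of the moving jaw reaches 8 mm over the flange until the bar is slid back
- plate_top (a point): centre of the top of the flat, bare, rust-brown steel plate, 180 x 180 mm, top 12 mm above the bench, x and y along its sides; it does not move
- wrench: bystander: a spanner 180 mm long lying flat on the bench, origin under it
- tee: bystander: a brass tee fitting about 80 mm long, lying with its branch up, 50 mm high, origin under its centre
- impeller: bystander: a grey pump impeller disc 100 mm across and 28 mm high, origin under its centre
Mind the look-alikes: they are no part of the job. Of the things like the part that bears union_center, leave any that is red; of the rest the larger one is meant.

How it is judged:
On the way, in this order (a step that is already met when the one before it is completed fails the run):
1. the pawl is lifted well clear of the rack (0.3 rad or more) with the bar still clamped (value of joint pawl above 0.3 rad and value of joint bar below 0.008 m), for 0.2 s.
2. the clamp bar is slid back by more than 42 of its 50 mm (value of joint bar above 0.042 m), for 0.2 s.
At the end, for the whole second after the job is handed in: The clamp bar is still slid back (more than 42 of 50 mm), and the union stands at rest on the steel plate on its flange, upright (within 0.08 rad), its axis within 60 mm of the plate's centre along both sides of the plate, so that the whole flange is on it (to 2 mm) (value of joint bar above 0.042 m and x of union_center in the frame of plate_top between -0.06 and 0.06 m and y of union_center in the frame of plate_top between -0.06 and 0.06 m and z of union_center in the frame of plate_top between 0.038 and 0.047 m and angle between union_center's own z axis and vertical below 0.08 rad); the robot touches nothing.
It fails at once if the union is slammed on the plate (more than 80 N) (contact force between union and plate above 80 N).
It fails at once if the union is dropped on the plate: let go more than 15 mm above it (x of union_center in the frame of plate_top between -0.09 and 0.09 m and y of union_center in the frame of plate_top between -0.09 and 0.09 m and z of union_center in the frame of plate_top above 0.0575 m and contact force between union and the fingers below 0.05 N and contact force between union and the arm below 0.05 N).
It fails at once if a bystander (spanner, tee, impeller) is moved more than 30 mm (distance of any of wrench, tee, impeller from where it was at the start of the episode above 0.03 m).
It also fails if it takes over 64 s, if anything falls off the work surface, if the arm or the gripper's body presses on something with over 40 N, if the wrist force passes 120 N, or if a joint passes its speed limit or range.

ROBOT

A 7-joint arm with a two-finger parallel gripper is mounted at the origin on the work surface. World frame = base frame: x ahead of the robot, y to its left, z up, the work surface at z = 0. Lengths are in m, angles in rad, forces in N, time in s.
With the tool pointing down it reaches from about 0.4 to 0.875 m from the base axis. Payload 4.4 kg.
Tool frame: the origin (TCP) lies on the mounting face of the last link; the fingertips stand 173 mm ahead of it and the grasp point (between the pads) lies 155 mm ahead of it; z points along the fingers, y is the direction in which the jaws open and shut (so a half turn about z gives the same grasp; the last joint's range is limited). The gripper opens to 85 mm and grips with 20 to 120 N. Pads are 22 mm wide; open, the fingers measure 114 mm over their backs; the gripper's body (76 mm by 85 mm) begins 54 mm behind the grasp point. The pads swing forward as they close: fully open they stand 13 mm farther back than shut.
Start: joints at [-1.391, 0.628, 0.038, 1.517, -0.027, 0.996, -0.02], TCP at [0.158, 0.63, 0.405] pointing down, gripper open.
Joint ranges: [-3.06, 3.06], [-0.37, 2.12], [-1.25, 1.32], [0.18, 2.47], [-1.1, 4.24], [0.23, 1.98], [-2.94, 2.94]. Speed limits (rad/s): [2.57, 2.57, 3.14, 3.14, 3.14, 3.14, 3.14].

INTERFACE

Orientations are given as a unit quaternion [w, x, y, z].
In Python, from plant import r gives the robot as it stands. Calls block until the motion is done:
- r.move_pose(position, orientation): joint-space move of the TCP to a pose.
- r.move_l(position, feed=0.15, attitude=None): straight line of the TCP; attitude=None keeps the orientation; feed is the mean speed in m/s.
- r.movej(angles): joint-space move.
- r.gripper_to(opening): finger opening in m; the grip force is fixed at half the most; returns when the fingers have stopped.
- r.pause(seconds).
- r.inverse_kinematics(position, orientation): joint angles nearest the present ones, or None.
- r.get_state(): the state.
- r.capture(name): name is "scene" or "top" or "wrist"; returns (picture, depth): 420x560x3 uint8, red, green, blue; 420x560 float32, m along the optical axis (not along the pixel's ray), 0 where there is no reading.
- r.calibration(name): a dict with "intrinsics" (3x3 intrinsics, pixels), "dist" ([k1, k2, p1, p2, k3] as OpenCV has them; the pictures are not rectified), "R" (3x3) and "t" (3): a world point X has camera coordinates R X + t; the wrist camera has in their place "hand_eye" (4x4, takes a point from camera to tool coordinates, whose origin is the TCP and whose axes are the flange's). Camera axes: x right, y down, z forward; pixel columns grow to the right and rows downward; lengths in m; the calibration is good to about 2 mm. A picture is of the moment at which its call begins: read the wrist's pose just before it. calibration takes no time and is no camera call.
A pose or a line that the arm cannot do raises r.IKError and nothing moves.
- r.finish_job(): hands the job in, once; it reports no verdict.
The state is a dict: "t": time; "joint_pos": joint angles; "joint_velocities": joint speeds; "effort": joint torques, N m; "tcp_pos": TCP position; "ee_rot": TCP orientation; "wrist_force": force on the tool from outside, world axes, zero at the start; "moment": the same for the moment, N m; "grip_width": finger opening in m.
Only numpy, scipy, OpenCV 4.12 (cv2) and the standard library are available. Lean on these libraries where they do the work, as an engineer would, in place of code of your own. Each camera call takes 0.05 s, during which the arm holds its last target.

## Working session

There is one attempt and no reset: what is moved stays moved. The work goes in short steps, each a Python script; the robot and the scene stay as the last script left them, time stands still between calls to the robot, and variables do not carry over. Pictures are saved under pics/ and viewed, and the job is handed in when it is done.

```bash
ls; mkdir -p pics; python3 - <<'E'
from plant import r
import cv2,numpy as np
s=r.get_state();print(s)
for n in("scene","top","wrist"):
    p,d=r.capture(n);cv2.imwrite(f"pics/a_{n}.png",p[:,:,::-1]);np.save(f"pics/a_{n}_d.npy",d);np.save(f"pics/a_{n}_p.npy",p)
    print(n,r.calibration(n))
E
```

```text
pics
{'t': 0.0, 'joint_pos': array([-1.39080118,  0.62932612,  0.03843778,  1.51840259, -0.0269815 ,
        0.99628733, -0.01995355]), 'joint_velocities': array([-0.00097219, -0.00112262,  0.00129489,  0.00177458, -0.00113006,
       -0.00128867,  0.00024943]), 'effort': array([-1.59402844e-04, -5.63401330e+01,  1.22625522e+00, -1.93434638e+01,
        1.09899830e-02,  1.08120116e-02, -3.22225937e-06]), 'tcp_pos': array([0.15805711, 0.6301724 , 0.40379061]), 'ee_rot': array([-9.79917061e-05,  1.22559048e-01,  9.92460766e-01, -9.47680200e-04]), 'wrist_force': array([ 0.6281676 ,  0.30031268, -0.11610165]), 'moment': array([-0.01903295, -0.0239748 , -0.05531239]), 'grip_width': 0.08523092989692005}
scene {'intrinsics': array([[387.98797748,   0.        , 279.89581849],
       [  0.        , 387.98797748, 215.32823302],
       [  0.        ,   0.        ,   1.        ]]), 'dist': array([0.02824385, 0.        , 0.        , 0.        , 0.        ]), 'R': array([[-0.64253207,  0.7662428 ,  0.00494982],
       [ 0.49205965,  0.4175507 , -0.76389051],
       [-0.58739241, -0.48838855, -0.64
[... 466 characters left out ...]
02, -1.09733792e-02, -9.95525305e-01]]), 't': array([-0.01440203,  0.60917959,  1.02704943])}
wrist {'intrinsics': array([[371.43804024,   0.        , 276.36511727],
       [  0.        , 371.43804024, 206.40733281],
       [  0.        ,   0.        ,   1.        ]]), 'dist': array([0.00236038, 0.        , 0.        , 0.        , 0.        ]), 'hand_eye': array([[ 1.69550333e-04, -9.49153686e-01, -3.14813042e-01,
         7.96430030e-02],
       [ 9.99999951e-01,  7.81930814e-05,  3.02824407e-04,
         1.15606240e-04],
       [-2.62810700e-04, -3.14813078e-01,  9.49153653e-01,
         3.07941509e-02],
       [ 0.00000000e+00,  0.00000000e+00,  0.00000000e+00,
         1.00000000e+00]])}
```

View pics/a_top.png

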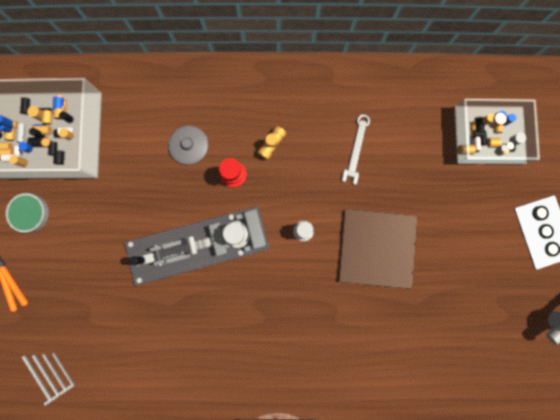

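View pics/a_scene.png

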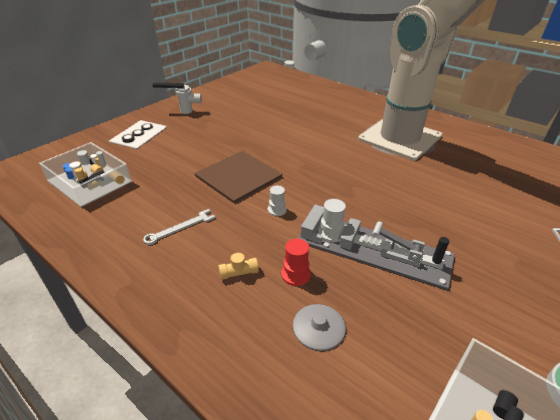

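View pics/a_wrist.png

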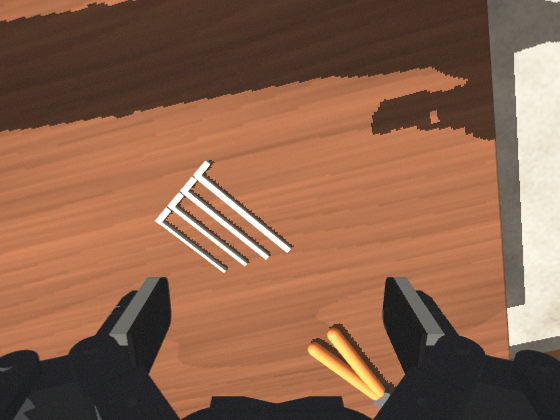

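In the top view there are three union-like parts: red (232,173), small white (304,231), and large steel in the clamp (235,233). Red is excluded, and of the other two the one in the clamp is larger. I'll confirm that in an enlarged crop.

```bash
cat > h.py <<'E'
import numpy as np,cv2
from plant import r
def ray(n,uv):
    c=r.calibration(n);uv=np.array(uv,float).reshape(-1,1,2)
    q=cv2.undistortPoints(uv,c["intrinsics"],c["dist"]).reshape(-1,2)
    d=np.c_[q,np.ones(len(q))]
    if n=="wrist":raise 0
    R=c["R"];return -R.T@c["t"],d@R
def onz(n,uv,z):
    o,d=ray(n,uv);z=np.broadcast_to(z,(len(d),));return o+d*((z-o[2])/d[:,2])[:,None]
def cloud(n,dep):
    h,w=dep.shape;v,u=np.mgrid[:h,:w];o,d=ray(n,np.stack([u,v],-1).reshape(-1,2))
    P=o+d*dep.reshape(-1,1);P=P.reshape(h,w,3).copy();P[dep==0]=np.nan;return P
E
python3 - <<'E'
from h import *
p=np.load("pics/a_top_p.npy");d=np.load("pics/a_top_d.npy")
P=cloud("top",d)
x0,y0,x1,y1=110,150,430,300
c=cv2.resize(p[y0:y1,x0:x1],None,fx=2.5,fy=2.5,interpolation=cv2.INTER_CUBIC)
cv2.imwrite("pics/b_top.png",c[:,:,::-1])
Z=P[...,2]
for uv in[(235,230),(304,229),(232,170),(375,250),(140,250),(300,300),(135,262)]:print(uv,P[uv[1],uv[0]].round(4))
# plate corners by colour/height
m=((abs(Z-.012)<.005)).astype(np.uint8);m[:,:330]=0;m[:200]=0;m[:,430:]=0;m[300:]=0
cs,_=cv2.findContours(m,0,2);k=max(cs,key=cv2.contourArea);b=cv2.minAreaRect(k);print(b,cv2.boxPoints(b))
W=onz("top",cv2.boxPoints(b),.012);print(W.round(4),W.mean(0))
print(np.linalg.norm(np.diff(W[:,:2],axis=0),axis=1))
# tops
for nm,(a,bb,e,f),zr in[("union",(215,210,255,255),(.085,.105)),("small",(290,215,320,245),(.03,.2)),("post",(120,245,160,275),(.075,.1))]:
    s=P[bb:f,a:e];q=s[(s[...,2]>zr[0])&(s[...,2]<zr[1])];print(nm,len(q),np.median(q,0),q.min(0),q.max(0))
# jig base
m=((Z>.006)).astype(np.uint8);m[:,:110]=0;m[:195]=0;m[:,275:]=0;m[300:]=0
cs,_=cv2.findContours(m,0,2);k=max(cs,key=cv2.contourArea);b=cv2.minAreaRect(k);print(b,cv2.boxPoints(b))
W=onz("top",cv2.boxPoints(b),.01);print(W.round(4),W.mean(0),np.linalg.norm(np.diff(W[:,:2],axis=0),axis=1))
E
```

```text
(235, 230) [0.5533 0.0945 0.092 ]
(304, 229) [ 0.5567 -0.0631  0.0671]
(232, 170) [0.6918 0.1033 0.0862]
(375, 250) [ 0.5076 -0.24    0.0123]
(140, 250) [0.5078 0.3333 0.0146]
(300, 300) [ 0.3862 -0.0565 -0.0005]
(135, 262) [0.4808 0.3219 0.0847]
((377.9859924316406, 248.67098999023438), (74.06309509277344, 73.3278579711914), 4.68589973449707) [[338.083   282.18713]
 [344.07343 209.10439]
 [417.88898 215.15485]
 [411.89856 288.2376 ]]
[[ 0.43   -0.1485  0.012 ]
 [ 0.6081 -0.1654  0.012 ]
 [ 0.5931 -0.3487  0.012 ]
 [ 0.4144 -0.3291  0.012 ]] [ 0.51139835 -0.24793021  0.012     ]
[0.17891456 0.18386964 0.17975711]
union 341 [0.5464256  0.09861352 0.09416082] [0.52393721 0.07587413 0.08519284] [0.56928086 0.12157567 0.09897825]
small 206 [ 0.55447228 -0.06310851  0.0644847 ] [ 0.53432348 -0.07972417  0.03011156] [ 0.57085803 -0.04360798  0.06918514]
post 62 [0.4852688  0.32616408 0.08349061] [0.47611433 0.31790991 0.07544912] [0.49422236 0.33429108 0.08943449]
((195.9580841064453, 245.34463500976562), (45.33100509643555, 138.490966796875), 74.8989028930664) [[123.19894 241.50186]
 [256.90747 205.42178]
 [268.71722 249.18741]
 [135.0087  285.2675 ]]
[[0.5285 0.3768 0.01  ]
 [0.6174 0.0492 0.01  ]
 [0.5101 0.0199 0.01  ]
 [0.4224 0.3448 0.01  ]] [0.51958022 0.19766671 0.01      ] [0.33945752 0.11124645 0.33650128]
```

View pics/b_top.png

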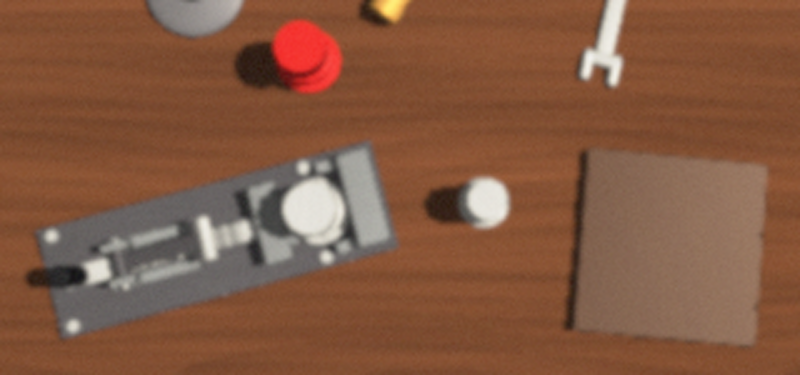

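The crop confirms the large steel union is the one in the clamp; the small white one stands free. The jig pose is consistent: union to post measures 235.6 mm against 238 given, yaw is 0.264 rad, and the union and plate estimates of the origin agree within 1 mm. Next I'll move above the crossbar and check it with the wrist camera.

```bash
cat >> h.py <<'E'
from scipy.spatial.transform import Rotation as Ro
TH=0.264; O=np.array([.5196,.1979,0.])
RJ=Ro.from_euler('z',TH).as_matrix()
def J(x,y,z): return O+RJ@np.array([x,y,z])/1000   # jig mm -> world m
def quat(s): # jaws along s*jig x, tool down
    y=s*RJ[:,0];z=np.array([0,0,-1.]);x=np.cross(y,z)
    q=Ro.from_matrix(np.c_[x,y,z]).as_quat();return q[[3,0,1,2]]
def tcp(g): return np.asarray(g)+[0,0,.155]
def craw(a): return 90-94*np.cos(.2915+a),35+94*np.sin(.2915+a)
def wcloud(dep,tp,q):
    c=r.calibration("wrist");h,w=dep.shape;v,u=np.mgrid[:h,:w]
    k=cv2.undistortPoints(np.stack([u,v],-1).reshape(-1,1,2).astype(float),c["intrinsics"],c["dist"]).reshape(-1,2)
    C=np.c_[k,np.ones(len(k))]*dep.reshape(-1,1);H=c["hand_eye"]
    T=C@H[:3,:3].T+H[:3,3];Rm=Ro.from_quat(np.asarray(q)[[1,2,3,0]]).as_matrix()
    return (T@Rm.T+tp).reshape(h,w,3)
E
python3 - <<'E'
from h import *
for s in(1,-1):
    for n,g in[("cb",J(0,0,150)),("cb2",J(0,0,62)),("cb3",J(0,42,116)),("post",J(0,185,62)),("un",J(0,-103,77)),("pl",np.array([.511,-.248,.08]))]:
        q=r.inverse_kinematics(tcp(g),quat(s));print(s,n,None if q is None else q.round(2))
p=np.load("pics/a_top_d.npy");P=cloud("top",p)
Q=(P-O)@RJ*1000
m=(abs(Q[...,1])<12)&(abs(Q[...,0])<30)&(Q[...,2]>60)
print("crossbar top-view jig mm",Q[m].mean(0),Q[m].min(0),Q[m].max(0))
E
```

```text
1 cb [-0.6   0.65  0.28  1.88 -0.28  0.65  0.12]
1 cb2 [-0.55  0.78  0.21  1.93 -0.33  0.47  0.16]
1 cb3 [-0.64  0.7   0.24  1.89 -0.28  0.58  0.04]
1 post [-0.82  0.82  0.17  1.79 -0.23  0.55 -0.25]
1 un [-0.37  0.76  0.21  1.92 -0.31  0.49  0.33]
1 pl [ 0.35  0.75  0.09  1.88 -0.12  0.51  0.78]
-1 cb [-0.09  0.67 -0.5   1.87  0.47  0.72  2.54]
-1 cb2 [-0.12  0.81 -0.46  1.91  0.64  0.57  2.4 ]
-1 cb3 [-0.18  0.73 -0.49  1.87  0.53  0.67  2.42]
-1 post [-0.44  0.85 -0.46  1.78  0.59  0.65  2.16]
-1 un [ 0.08  0.79 -0.49  1.91  0.63  0.6   2.59]
-1 pl [-0.14  0.99  0.96  1.9  -1.08  0.89 -1.48]
crossbar top-view jig mm [ 0.41652288 -1.19351149 66.05808822] [-19.50052915  -9.12200172  60.00780367] [20.36589661 11.66031922 72.0320131 ]
```

```bash
python3 - <<'E'
from h import *
q=quat(1)
r.move_pose(tcp(J(0,-10,160)),q)
s=r.get_state();p,d=r.capture("wrist");cv2.imwrite("pics/c_w.png",p[:,:,::-1])
P=wcloud(d,s["tcp_pos"],s["ee_rot"]);Q=(P-O)@RJ*1000
def f(n,m):
    m=m&(d>0);print(n,m.sum(),Q[m].mean(0).round(1) if m.any() else 0,(Q[m].min(0).round(1),Q[m].max(0).round(1)) if m.any() else 0)
f("cb",(abs(Q[...,1])<14)&(abs(Q[...,0])<30)&(Q[...,2]>62)&(Q[...,2]<80))
f("un",(abs(Q[...,1]+103)<35)&(abs(Q[...,0])<35)&(Q[...,2]>90)&(Q[...,2]<105))
f("post",(abs(Q[...,1]-135)<20)&(abs(Q[...,0])<20)&(Q[...,2]>78)&(Q[...,2]<95))
print(s["t"],s["tcp_pos"]-tcp(J(0,-10,160)))
E
```

```text
cb 1547 [ 0.7  0.4 66.8] (array([-19.3,  -8.3,  62. ]), array([20.8, 13.2, 70.7]))
un 3650 [   0.9 -101.4   94.7] (array([ -22.8, -125.7,   90. ]), array([ 24.3, -80.6,  96.8]))
post 0 0 0
2.2333 [-3.00821239e-04  1.53630738e-03  5.60632712e-05]
```

View pics/c_w.png

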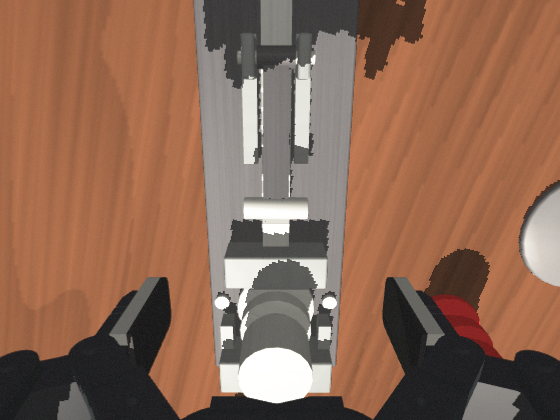

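The wrist view shows the crossbar at (276,208) and the union at (275,372). The measured crossbar is within 1 mm of the model. Gripping and lifting the pawl now.

```bash
python3 - <<'E'
from h import *
def st(n):
    s=r.get_state();print(n,round(s["t"],2),"w",round(s["grip_width"],4),"F",s["wrist_force"].round(1))
r.move_l(tcp(J(.6,0,64)),feed=.12);st("down")
r.gripper_to(.034);st("grip")
for a in(.12,.24,.36,.48,.6,.72):
    y,z=craw(a);r.move_l(tcp(J(.6,y,z+2)),feed=.06);st(a)
r.pause(.25)
r.gripper_to(.08);st("open")
y,z=craw(.72)
r.move_l(tcp(J(.6,y,200)),feed=.15)
s=r.get_state();p,d=r.capture("scene");cv2.imwrite("pics/d_s.png",cv2.resize(p[180:320,250:490],None,fx=3,fy=3)[:,:,::-1])
Q=(cloud("scene",d)-O)@RJ*1000
p,d=r.capture("wrist");cv2.imwrite("pics/d_w.png",p[:,:,::-1])
Q=(wcloud(d,s["tcp_pos"],s["ee_rot"])-O)@RJ*1000
m=(Q[...,1]>10)&(Q[...,1]<75)&(abs(Q[...,0])<22)&(Q[...,2]>100)&(Q[...,2]<130);print(m.sum(),Q[m].mean(0),Q[m].max(0),craw(.72))
m=(Q[...,1]>110)&(abs(Q[...,0])<15)&(Q[...,2]>80)&(Q[...,2]<90);print("post",m.sum(),Q[m].mean(0))
E
```

```text
down 3.24 w 0.0853 F [-0.1 -0.4  0.8]
grip 3.74 w 0.0385 F [-3.2 -1.6  7.8]
0.12 4.08 w 0.0387 F [-3.  -2.2 -2.5]
0.24 4.42 w 0.0383 F [-3.5 -0.  -3.8]
0.36 4.77 w 0.0387 F [-5.2 -0.5 -3.3]
0.48 5.11 w 0.0383 F [-5.7 -0.5 -5.4]
0.6 5.45 w 0.038 F [-5.6 -0.8 -5.8]
0.72 5.79 w 0.0378 F [-6.4 -0.9 -4.2]
open 6.53 w 0.0795 F [ 0.  -0.3 -0.4]
1850 [  1.13696856  37.34953443 114.73933272] [ 21.00431501  48.08970584 121.35433925] (np.float64(40.124551680386226), np.float64(114.6770961752343))
post 883 [  1.16325381 132.72756115  85.29214984]
```

View pics/d_w.png

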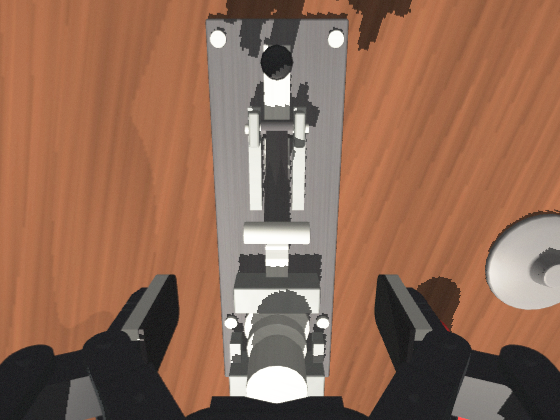

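View pics/d_s.png

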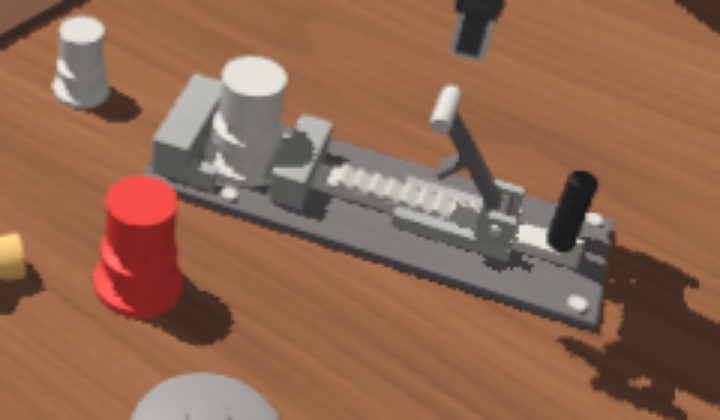

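The pawl is raised: the crossbar measures (37,115) mm, which is about 0.72 rad. Now I'll pull the post.

```bash
python3 - <<'E'
from h import *
def st(n):
    s=r.get_state();print(n,round(s["t"],2),"w",round(s["grip_width"],4),"F",s["wrist_force"].round(1));return s
r.move_l(tcp(J(.8,134,190)),feed=.2)
r.move_l(tcp(J(.8,134,66)),feed=.12);st("down")
r.gripper_to(.014);st("grip")
for y in(150,165,175,181,184):
    r.move_l(tcp(J(.8,y,66)),feed=.07);st(y)
r.pause(.25);st("held")
r.gripper_to(.06);st("open")
r.move_l(tcp(J(.8,184,190)),feed=.15)
r.move_l(tcp(J(.8,60,230)),feed=.2)
s=st("up");p,d=r.capture("wrist");cv2.imwrite("pics/e_w.png",p[:,:,::-1])
Q=(wcloud(d,s["tcp_pos"],s["ee_rot"])-O)@RJ*1000
m=(Q[...,1]>110)&(abs(Q[...,0])<15)&(Q[...,2]>80)&(Q[...,2]<90);print("post",m.sum(),Q[m].mean(0))
m=(abs(Q[...,1]+103)<35)&(abs(Q[...,0])<35)&(Q[...,2]>90)&(Q[...,2]<105);print("un",m.sum(),Q[m].mean(0))
p,d=r.capture("scene");cv2.imwrite("pics/e_s.png",cv2.resize(p[180:320,250:490],None,fx=3,fy=3)[:,:,::-1])
E
```

```text
down 9.14 w 0.08 F [ 0.3  0.9 -0.8]
grip 9.72 w 0.0184 F [-2.3 -0.4  6.1]
150 10.1 w 0.0186 F [-3.5  0.4  5.6]
165 10.47 w 0.0184 F [-4.7 -0.4  4.8]
175 10.76 w 0.0187 F [-3.9 -0.7  6.4]
181 11.01 w 0.0185 F [-4.1 -1.4  6.2]
184 11.26 w 0.0184 F [-4.  -1.2  6.8]
held 11.51 w 0.0185 F [-4.1 -3.2  6.6]
open 11.98 w 0.0598 F [-0.8 -0.   0.3]
up 13.76 w 0.0598 F [ 0.2  0.9 -0.1]
post 782 [  0.79472016 182.01251281  84.82065779]
un 2015 [   0.94131296 -102.31189842   94.69758916]
```

View pics/e_w.png

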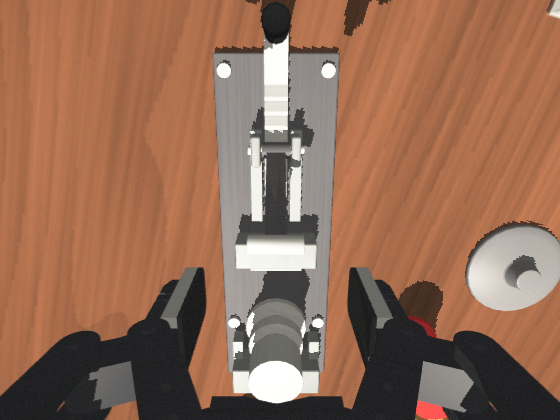

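View pics/e_s.png

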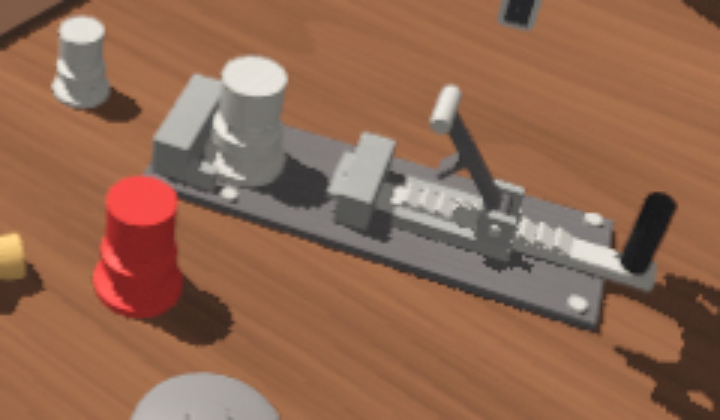

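The bar is fully back (post moved 49 mm) and the union is still standing, so I'll lift it.

```bash
python3 - <<'E'
from h import *
def st(n):
    s=r.get_state();print(n,round(s["t"],2),"w",round(s["grip_width"],4),"F",s["wrist_force"].round(1));return s
r.gripper_to(.085)
r.move_l(tcp(J(.8,-102.5,230)),feed=.2)
r.move_l(tcp(J(.8,-102.5,78)),feed=.12);st("down")
r.gripper_to(.042);st("grip")
r.move_l(tcp(J(.8,-102.5,90)),feed=.04);st("l1")
r.move_l(tcp(J(.8,-102.5,210)),feed=.1);st("l2")
p,d=r.capture("wrist");cv2.imwrite("pics/f_w.png",p[:,:,::-1])
p,d=r.capture("scene");cv2.imwrite("pics/f_s.png",p[:,:,::-1])
E
```

```text
down 16.61 w 0.0852 F [-0.3  0.1 -0. ]
grip 17.05 w 0.0466 F [-2.   0.   4.4]
l1 17.5 w 0.0465 F [ 0.3 -0.7 -3.5]
l2 18.85 w 0.0462 F [ 0.2  0.3 -4.1]
```

View pics/f_s.png

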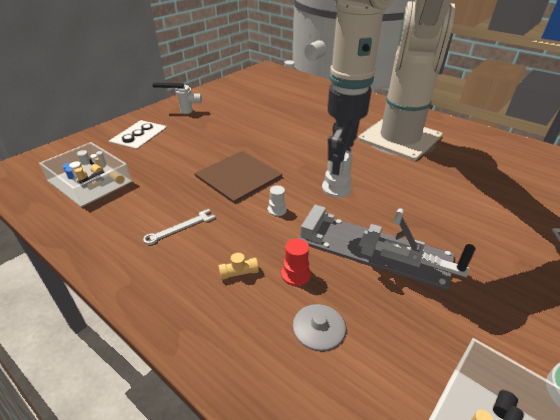

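View pics/f_w.png

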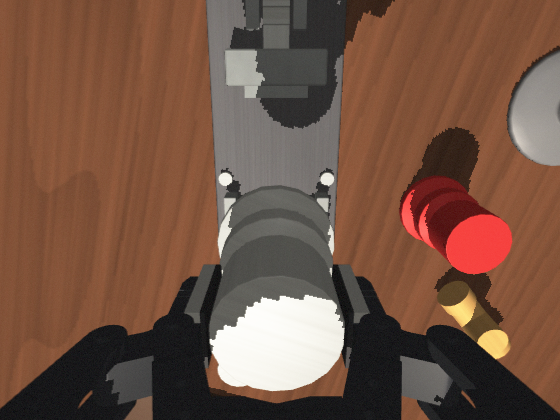

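The scene view shows the union hanging upright in the fingers at (338,175), with the jig clear below it. Carrying it to the plate.

```bash
python3 - <<'E'
from h import *
def st(n):
    s=r.get_state();print(n,round(s["t"],2),"w",round(s["grip_width"],4),"F",s["wrist_force"].round(1),s["tcp_pos"].round(4));return s
C=np.array([.5114,-.2479,0])
r.move_l(tcp(C+[0,0,.21]),feed=.15);st("above")
r.move_l(tcp(C+[0,0,.095]),feed=.08);s=st("15mm above")
p,d=r.capture("scene");cv2.imwrite("pics/g_s.png",cv2.resize(p[100:260,160:380],None,fx=3,fy=3)[:,:,::-1])
E
```

```text
above 21.43 w 0.0464 F [-0.3 -0.7 -4.5] [ 0.5116 -0.2472  0.3649]
15mm above 23.01 w 0.0466 F [-0.2 -0.8 -3.5] [ 0.5116 -0.248   0.2505]
```

View pics/g_s.png

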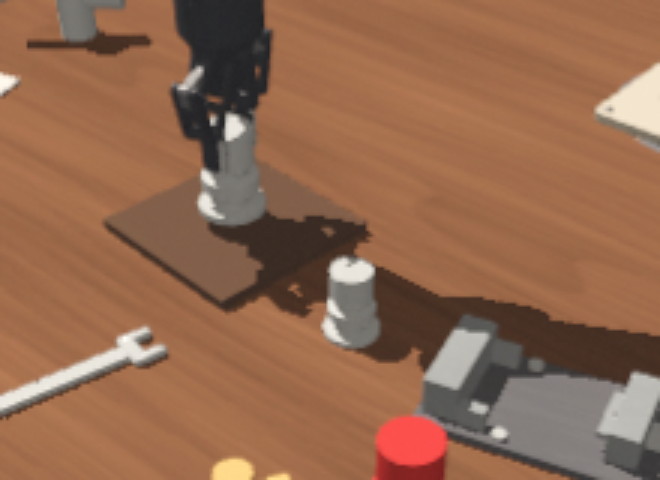

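The union hangs upright over the middle of the plate (crop position 232,200). I'll lower it slowly and watch the wrist force.

```bash
python3 - <<'E'
from h import *
C=np.array([.5114,-.2479,0])
def st(n):
    s=r.get_state();print(n,round(s["t"],2),"w",round(s["grip_width"],4),"F",s["wrist_force"].round(1),s["tcp_pos"].round(4));return s
for z in(.088,.085,.083,.082,.081,.080,.0795,.079,.0785,.078,.0775,.077):
    r.move_l(tcp(C+[0,0,z]),feed=.02);r.pause(.1);s=st(z)
    if s["wrist_force"][2]>1.5:break
E
```

```text
0.088 23.66 w 0.0466 F [ 0.4  0.8 -3.8] [ 0.5114 -0.2479  0.243 ]
0.085 24.06 w 0.0463 F [ 0.5 -0.3 -3.6] [ 0.5114 -0.2479  0.24  ]
0.083 24.41 w 0.0467 F [ 0.3  1.  -4.2] [ 0.5114 -0.2479  0.238 ]
0.082 24.76 w 0.0465 F [-0.5 -0.4 -2.6] [ 0.5114 -0.2479  0.237 ]
0.081 25.11 w 0.0467 F [-0.5  0.6 -4.5] [ 0.5114 -0.2479  0.236 ]
0.08 25.46 w 0.0467 F [-2.6  1.6  5.9] [ 0.5114 -0.248   0.2357]
```

```bash
python3 - <<'E'
from h import *
C=np.array([.5114,-.2479,0])
def st(n):
    s=r.get_state();print(n,round(s["t"],2),"w",round(s["grip_width"],4),"F",s["wrist_force"].round(1),s["tcp_pos"].round(4));return s
r.gripper_to(.055);st("o1");r.gripper_to(.085);st("o2")
r.move_l(tcp(C+[0,0,.25]),feed=.1)
s=st("up");p,d=r.capture("wrist");P=wcloud(d,s["tcp_pos"],s["ee_rot"])
m=(abs(P[...,0]-C[0])<.04)&(abs(P[...,1]-C[1])<.04)&(P[...,2]>.085)&(P[...,2]<.11);print(P[m].mean(0),np.percentile(P[m],[2,98],axis=0))
g=P[m];A=np.linalg.lstsq(np.c_[g[:,:2],np.ones(len(g))],g[:,2],rcond=None)[0];print("slope",A)
cv2.imwrite("pics/h_w.png",p[:,:,::-1])
r.move_l(tcp([.40,-.10,.33]),feed=.2)
for n in("scene","top"):
    p,d=r.capture(n);cv2.imwrite(f"pics/h_{n}.png",p[:,:,::-1])
    P=cloud(n,d);m=(abs(P[...,0]-C[0])<.05)&(abs(P[...,1]-C[1])<.05)&(P[...,2]>.09)&(P[...,2]<.11);print(n,m.sum(),P[m].mean(0))
st("end")
E
```

```text
o1 25.71 w 0.0551 F [ 0.3 -0.3 -0. ] [ 0.5116 -0.248   0.235 ]
o2 26.12 w 0.085 F [-0.3 -0.4  0.1] [ 0.5114 -0.2479  0.235 ]
up 27.97 w 0.085 F [-0.3  0.1 -0.5] [ 0.5113 -0.2478  0.4044]
[ 0.51271562 -0.24896307  0.09666139] [[ 0.49167868 -0.27132894  0.08934032]
 [ 0.53419126 -0.22762368  0.09842758]]
slope [ 0.01098183 -0.03903856  0.08131167]
scene 152 [ 0.51636682 -0.24779852  0.09455857]
top 363 [ 0.51320993 -0.24816918  0.09590466]
end 29.27 w 0.0848 F [-0.   1.  -1.2] [ 0.4003 -0.1006  0.4846]
```

View pics/h_scene.png

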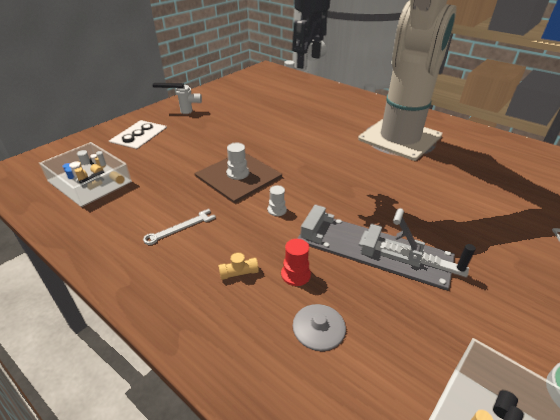

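View pics/h_top.png

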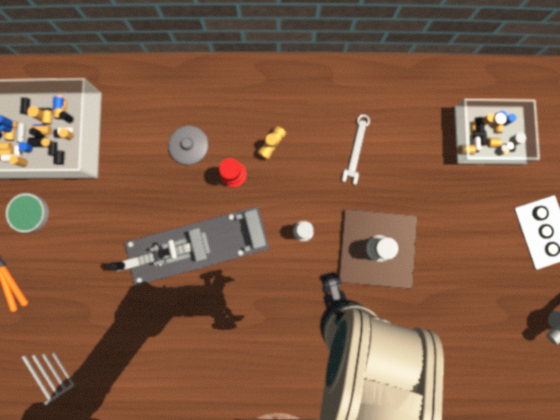

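The union stands upright in the middle of the plate (top view 382,249), the bar is still back with the post at (118,266), and the bystanders sit at their original pixels. Handing in.

```bash
python3 - <<'E'
from plant import r
r.pause(.3);print(r.finish_job(),r.get_state()["t"])
E
```

```text
the job is handed in; nothing more can be done
the job is handed in; nothing more can be done
```

The union is out of the clamp and standing on its flange in the middle of the steel plate. I handed the job in at about 30 s of the 64 s allowed. The hand-in gives no verdict, so what follows is from my own checks.

- **Pawl:** I lifted it to about 0.72 rad with the bar still clamped, and it stayed there when released.
- **Bar:** I slid it back by its post. The post moved about 49 mm of the 50 mm travel, and the last pictures show it still back.
- **Union:** I lifted it by the barrel (about 4 N) and lowered it in small steps until the wrist force showed contact, changing by roughly 10 N. I opened the fingers only after that.
- **Last checks:**
  - The union's axis is about 2 mm from the plate centre by the top and wrist views, and 5 mm by the scene view.
  - Its top is at 95–97 mm, where 97 mm is expected.
  - The bystanders and look-alikes show no visible shift in the pictures.
  - The gripper is well clear of everything.
- **One reading that looks off:** a plane fitted to the union's top in the wrist depth gave a slope of about 0.04 rad. That is within the 0.08 rad limit, and I put it down to side-wall points and depth noise, since the pictures show it upright.

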